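# Clear down the weighing bench

## Task

Clear the weighing bench for the next user: stack the three weight cases lid up on the yellow mat, largest at the bottom, then the middle one, then the smallest, building upwards from the mat, each squared up lengthwise and centred with nothing hanging over what is below it. Drop every red-capped used bottle into the red waste bin and every blue-capped sample bottle into the white tub, before or after stacking as you like. Leave everything else on the bench where it stands.

Things in the scene. Friction and masses are not known exactly. Their poses are not given: they have to be found in the camera images.
- mat: Yellow rectangular parking mat fixed to the bench, 190 (x) x 86 (y) x 4 mm thick. Origin at the centre of its underside, on the bench; its x is its long side, z up.
- waste_bin: Open-topped square red bin fixed to the bench, 140 x 140 mm outside, 75 mm high, walls and floor 5 mm thick. Origin at the centre of its underside; x and y square to its walls.
- sample_tub: Open-topped square white tub fixed to the bench, 140 x 140 mm outside, 75 mm high, walls and floor 5 mm thick. Origin at the centre of its underside; x and y square to its walls.
- case_large: Closed flat rectangular case for calibration weights, grey, 160 long (x) x 62 wide (y) x 34 mm high, about 500 g, pale blank label on the lid. Origin at the centre of its underside, z up through the lid; starts lid up, flat on the bench.
- case_medium: Closed flat rectangular case for calibration weights, green, 125 long (x) x 50 wide (y) x 30 mm high, about 320 g, pale blank label on the lid. Origin at the centre of its underside, z up through the lid; starts lid up, flat on the bench.
- case_small: Closed flat rectangular case for calibration weights, orange, 90 long (x) x 38 wide (y) x 26 mm high, about 180 g, pale blank label on the lid. Origin at the centre of its underside, z up through the lid; starts lid up, flat on the bench.
- used0: Square sample bottle lying on the bench, white square body 70 long x 34 x 34 mm with a red band round it and a round red cap (diameter 28, 16 long) on its +x end, 87 mm overall, about 70 g: used, for the waste bin. Origin at the centre of the square body (17 mm above the bench when lying); x runs along the bottle towards the cap. Not present in every run (None when absent).
- used1: Square sample bottle lying on the bench, white square body 70 long x 34 x 34 mm with a red band round it and a round red cap (diameter 28, 16 long) on its +x end, 87 mm overall, about 70 g: used, for the waste bin. Origin at the centre of the square body (17 mm above the bench when lying); x runs along the bottle towards the cap. Not present in every run (None when absent).
- used2: Square sample bottle lying on the bench, white square body 70 long x 34 x 34 mm with a red band round it and a round red cap (diameter 28, 16 long) on its +x end, 87 mm overall, about 70 g: used, for the waste bin. Origin at the centre of the square body (17 mm above the bench when lying); x runs along the bottle towards the cap. Not present in every run (None when absent).
- full0: Square sample bottle lying on the bench, white square body 70 long x 34 x 34 mm with a blue band round it and a round blue cap (diameter 28, 16 long) on its +x end, 87 mm overall, about 70 g: a filled sample, for the sample tub. Origin at the centre of the square body (17 mm above the bench when lying); x runs along the bottle towards the cap. Not present in every run (None when absent).
- full1: Square sample bottle lying on the bench, white square body 70 long x 34 x 34 mm with a blue band round it and a round blue cap (diameter 28, 16 long) on its +x end, 87 mm overall, about 70 g: a filled sample, for the sample tub. Origin at the centre of the square body (17 mm above the bench when lying); x runs along the bottle towards the cap. Not present in every run (None when absent).
- full2: Square sample bottle lying on the bench, white square body 70 long x 34 x 34 mm with a blue band round it and a round blue cap (diameter 28, 16 long) on its +x end, 87 mm overall, about 70 g: a filled sample, for the sample tub. Origin at the centre of the square body (17 mm above the bench when lying); x runs along the bottle towards the cap. Not present in every run (None when absent).
- beaker: Bystander: empty glass beaker, 64 mm across, 75 mm high, standing loose; origin under its centre.
- dish: Bystander: loose shallow blue square dish, 90 x 90 x 22 mm; origin under its centre.
- jar: Bystander: loose amber glass jar with black lid, 52 mm across, 60 mm high; origin under its centre.
- timer: Bystander: loose white bench timer with a dark screen, 70 x 60 x 24 mm; origin under its centre.
- spatula: Bystander: loose lab spatula 180 mm long, lying flat on the bench; origin on its underside.

How it is judged:
By the outcome, as a careful person would: the job done as asked, in the order asked, and still so for the second after the job is handed in, with the robot touching nothing.
Of used0, used1, used2 only 2 to 3 are there at a start; the rules pass over those that are not, and their reading is None.
Of full0, full1, full2 only 2 to 3 are there at a start; the rules pass over those that are not, and their reading is None.
At some moment in a run one of used0, used1, used2, full0, full1, full2 may be knocked a few centimetres aside while the robot is not near it.
Once in a run the grip may slacken for a moment while it holds something.
It also fails if it takes over 210 s, if anything falls off the work surface, if the arm or the gripper's body presses on something with over 40 N, if the wrist force passes 120 N, or if a joint passes its speed limit or range.

## Robot

A 6-joint arm with a two-finger parallel gripper is mounted at the origin on the work surface. World frame = base frame: x ahead of the robot, y to its left, z up, the work surface at z = 0. Lengths are in m, angles in rad, forces in N, time in s.
With the tool pointing down it reaches from about 0.35 to 0.8 m from the base axis. Payload 7.3 kg.
Tool frame: the origin (TCP) lies between the finger pads; the fingertips stand 25 mm ahead of it and the grasp point (between the pads) lies 6 mm ahead of it (r.tip_extent is the distance from the TCP to the fingertips, in m); z points along the fingers, y is the direction in which the jaws open and shut (so a half turn about z gives the same grasp; the last joint's range is limited). The gripper opens to 85 mm and grips with 20 to 120 N. Pads are 22 mm wide; open, the fingers measure 114 mm over their backs; the gripper's body (76 mm by 85 mm) begins 54 mm behind the grasp point. The pads swing forward as they close: fully open they stand 13 mm farther back than shut.
Start: joints at [1.075, 0.342, 1.524, -0, 1.275, -0.146], TCP at [0.18, 0.493, 0.256] pointing down, gripper open.
Joint ranges: [-2.53, 2.53], [-0.77, 2.02], [0.04, 2.7], [-1, 4.14], [0.28, 2.66], [-3.11, 3.11]. Speed limits (rad/s): [2.57, 2.57, 3.14, 3.14, 3.14, 3.14].

## Interface

Orientations are given as a unit quaternion [x, y, z, w].
In Python, from workcell import r, command_gripper, optics gives the robot as it stands. The module is installed in compiled form; this text tells all that it offers. Calls block until the motion is done:
- r.reach(position, orientation): joint-space move of the TCP to a pose.
- r.move_straight(position, orientation=None, speed=0.15, max_force=None): straight line of the TCP; orientation=None keeps the orientation; speed is the mean speed in m/s. With max_force (N) it stops when the force on the tool has changed by that much, and returns True; else False.
- r.movej(angles): joint-space move.
- command_gripper(opening, force=None): finger opening in m; force is the grip in N (None keeps the last); returns when the fingers have stopped.
- r.hold(seconds).
- r.solve_ik(position, orientation): joint angles nearest the present ones, or None.
- r.read_state(): the state.
- optics.get_image(name): name is "side" or "top" or "wrist"; returns (picture, depth): 384x512x3 uint8, red, green, blue; 384x512 float32, m along the optical axis (not along the pixel's ray), 0 where there is no reading.
- optics.camera_model(name): a dict with "K" (3x3 intrinsics, pixels), "k1" (the pictures are not rectified: a ray, as slopes to the right and down, at radius r is drawn at 1 + k1 r^2 times it, then the intrinsics apply), "R" (3x3) and "t" (3): a world point X has camera coordinates R X + t; the wrist camera has in their place "tool_from_camera" (4x4, takes a point from camera to tool coordinates, whose origin is the TCP and whose axes are the flange's). Camera axes: x right, y down, z forward; pixel columns grow to the right and rows downward; lengths in m; the calibration is good to about 2 mm. A picture is of the moment at which its call begins: read the wrist's pose just before it. camera_model takes no time and is no camera call.
A pose or a line that the arm cannot do raises r.PlanningError and nothing moves.
- r.finish_job(): hands the job in, once; it reports no verdict.
The state is a dict: "time_s": time; "joint_positions": joint angles; "dq": joint speeds; "tau": joint torques, N m; "eef_pos": TCP position; "eef_rot": TCP orientation; "contact_force": force on the tool from outside, world axes, zero at the start; "torque": the same for the moment, N m; "grip_width": finger opening in m.
Only numpy, scipy, OpenCV 4.12 (cv2) and the standard library are available. Lean on these libraries where they do the work, as an engineer would, in place of code of your own. Each camera call takes 0.05 s, during which the arm holds its last target.

## Working session

There is one attempt and no reset: what is moved stays moved. The work goes in short steps, each a Python script; the robot and the scene stay as the last script left them, time stands still between calls to the robot, and variables do not carry over. Pictures are saved under pics/ and viewed, and the job is handed in when it is done.

```bash
mkdir -p pics; ls
python3 - <<'E'
from workcell import r, optics
import cv2,numpy as np
for n in ["top","side","wrist"]:
    im,d=optics.get_image(n); cv2.imwrite(f"pics/{n}0.png",cv2.resize(im[:,:,::-1],(800,600)) if n!="wrist" else im[:,:,::-1])
    np.savez(f"/tmp/{n}0.npz",im=im,d=d)
    print(n,optics.camera_model(n))
print(r.read_state())
E
```

```text
pics
top {'K': array([[363.55745782,   0.        , 252.54932434],
       [  0.        , 363.55745782, 189.39666387],
       [  0.        ,   0.        ,   1.        ]]), 'k1': -0.06382814783380966, 'R': array([[-0.01171013, -0.99967935,  0.02245159],
       [-0.98573322,  0.00777064, -0.16813575],
       [ 0.16790738, -0.02410017, -0.98550814]]), 't': array([0.06211473, 0.61874418, 1.04512073])}
side {'K': array([[462.55096156,   0.        , 252.15841653],
       [  0.        , 462.55096156, 189.48185049],
       [  0.        ,   0.        ,   1.        ]]), 'k1': -0.15903447860768416, 'R': array([[ 7.46708593e-01, -6.65151166e-01,  4.51863492e-04],
       [-4.90103063e-01, -5.50656022e-01, -6.75704768e-01],
       [ 4.49694635e-01,  5.04333097e-01, -7.37172207e-01]]), 't': array([-0.41683241,  0.38843103,  1.45529331])}
wrist {'K': array([[267.26464537,   0.        , 255.58742776],
       [  0.        , 267.26464537, 190.1691808 ],
       [  0.        ,   0.        ,   1.        ]]), 'k1': -0.043998597916735493, 'tool_from_camera': array([[-5.61727829e-04, -9.47178623e-01, -3.207060
[... 271 characters left out ...]
 1.00000000e+00]])}
{'time_s': 0.15, 'joint_positions': array([ 1.07501432e+00,  3.42569888e-01,  1.52476463e+00,  2.62565126e-05,
        1.27544855e+00, -1.46006864e-01]), 'dq': array([-0.00121518, -0.00190667, -0.00415428,  0.00043662, -0.0003382 ,
       -0.00161781]), 'tau': array([ 1.45038390e-03, -4.33909070e+01, -2.46147019e+01, -4.59611954e-05,
        5.68204327e-03, -3.26383315e-05]), 'eef_pos': array([0.1797564 , 0.49298034, 0.25579337]), 'eef_rot': array([ 1.74001164e-01,  9.84745267e-01, -5.60861738e-04, -1.99653585e-04]), 'contact_force': array([ 0.12304438, -0.2763592 ,  0.78719122]), 'torque': array([ 0.04696304, -0.0204054 ,  0.04495957]), 'grip_width': 0.08504589852615779}
```

View pics/top0.png

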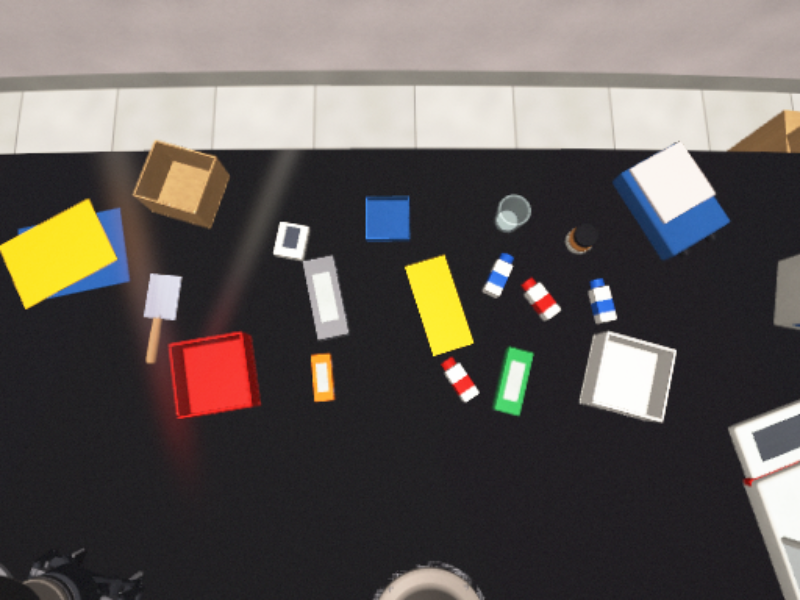

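View pics/side0.png

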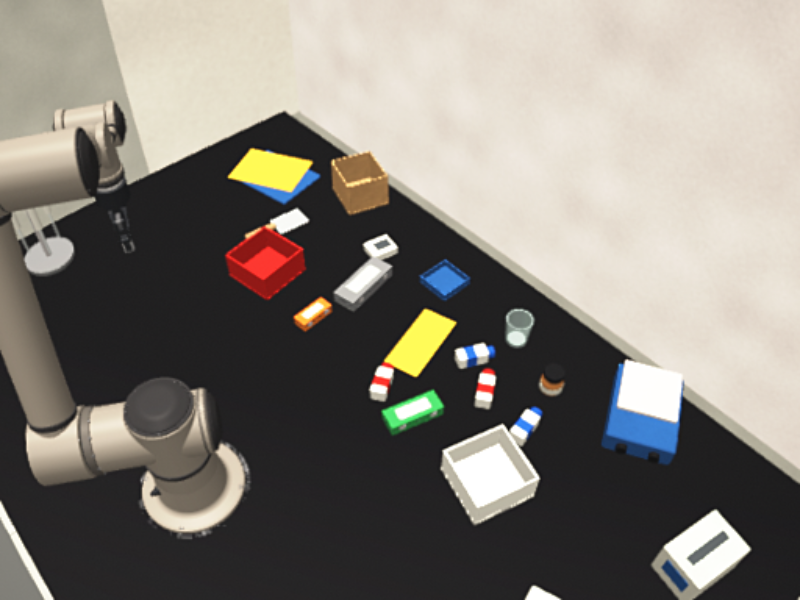

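The top view shows the bin at (213,375), tub (628,377), mat (440,305), large case (326,298), orange (322,378) and green (514,381). There are two blue bottles at (498,275) and (602,301), and two red ones at (541,299) and (460,380). Next I'll measure them.

```bash
cat > h.py <<'E'
import numpy as np,cv2
from scipy.spatial.transform import Rotation as Rn
from workcell import r, command_gripper, optics
def campose(n,st=None):
    m=optics.camera_model(n)
    if n=="wrist":
        T=np.eye(4);T[:3,:3]=Rn.from_quat(st["eef_rot"]).as_matrix();T[:3,3]=st["eef_pos"]
        W=T@m["tool_from_camera"]
        return m,W[:3,:3],W[:3,3]
    return m,m["R"].T,-m["R"].T@m["t"]
def rays(n,uv,st=None):
    m,R,c=campose(n,st)
    uv=np.asarray(uv,float).reshape(-1,1,2)
    s=cv2.undistortPoints(uv,m["K"],np.array([m["k1"],0,0,0,0.]))[:,0]
    return (np.c_[s,np.ones(len(s))])@R.T,c
def plane(n,uv,z,st=None):
    d,c=rays(n,uv,st); return c[:2]+d[:,:2]*((z-c[2])/d[:,2])[:,None]
def cloud(n,dep,st=None):
    v,u=np.mgrid[:384,:512]; d,c=rays(n,np.c_[u.ravel(),v.ravel()],st)
    P=c+d*dep.ravel()[:,None]; P[dep.ravel()<=0]=np.nan
    return P.reshape(384,512,3)
H={'red':[((0,150,70),(5,255,255)),((174,150,70),(180,255,255))],'blue':[((100,140,70),(125,255,255))],'green':[((45,120,60),(85,255,255))],
 'orange':[((9,150,90),(19,255,255))],'yellow':[((23,150,90),(34,255,255))]}
def mask(im,c):
    h=cv2.cvtColor(im,cv2.COLOR_RGB2HSV); m=0
    for lo,hi in H[c]: m=m|cv2.inRange(h,lo,hi)
    return m
def blobs(m,amin=15):
    n,l,s,c=cv2.connectedComponentsWithStats(m)
    return [(s[i],c[i],l==i) for i in range(1,n) if s[i,4]>=amin]
def hull_rect(n,maskb,z,st=None):
    v,u=np.nonzero(maskb); ph=cv2.convexHull(np.c_[u,v].astype(np.int32))[:,0]
    xy=plane(n,ph,z,st)
    (c,(w,h),a)=cv2.minAreaRect((xy*1000).astype(np.float32))
    if w<h: w,h,a=h,w,a+90
    a=(a+90)%180-90
    return np.array(c)/1000,w,h,a
E
python3 - <<'E'
from h import *
Z=np.load('/tmp/top0.npz');im,d=Z['im'],Z['d']
P=cloud('top',d)
print('bench z',np.nanpercentile(P[260:300,230:300,2],[5,50,95]))
for c in H:
    for s,ce,b in blobs(mask(im,c)):
        q=P[b]; print(c,s[4],ce.round(),np.nanmedian(q,0).round(3),'zmax',np.nanpercentile(q[:,2],95).round(3),[np.round(x,3) for x in hull_rect('top',b,np.nanmedian(q[:,2]))])
E
```

```text
bench z [-0.00377935 -0.00011219  0.0033452 ]
red 52 [338. 181.] [ 0.648 -0.212  0.026] zmax 0.032 [array([ 0.647, -0.212]), np.float64(30.535), np.float64(16.415), np.float64(-57.285)]
red 105 [348. 194.] [ 0.606 -0.239  0.033] zmax 0.037 [array([ 0.606, -0.239]), np.float64(45.821), np.float64(22.34), np.float64(-56.365)]
red 2706 [136. 240.] [0.473 0.412 0.006] zmax 0.075 [array([0.475, 0.414]), np.float64(169.679), np.float64(153.279), np.float64(-80.803)]
red 51 [287. 232.] [ 0.491 -0.047  0.027] zmax 0.032 [array([ 0.491, -0.046]), np.float64(27.989), np.float64(15.874), np.float64(-57.388)]
red 99 [296. 246.] [ 0.449 -0.073  0.033] zmax 0.038 [array([ 0.449, -0.073]), np.float64(38.871), np.float64(23.067), np.float64(-56.377)]
red 23 [478. 308.] [ 0.252 -0.631  0.027] zmax 0.036 [array([ 0.25 , -0.632]), np.float64(16.674), np.float64(11.964), np.float64(87.501)]
blue 1558 [429. 140.] [ 0.769 -0.501  0.056] zmax 0.06 [array([ 0.813, -0.509]), np.float64(199.952), np.float64(175.675), np.float64(29.058)]
blue 811 [248. 140.] [0.79  0.068 0.004] zmax 0.022 [array([0.791, 0.068]
[... 907 characters left out ...]
0 [328. 244.] [ 0.454 -0.169  0.029] zmax 0.033 [array([ 0.456, -0.171]), np.float64(127.765), np.float64(56.094), np.float64(-15.347)]
orange 43 [369. 156.] [ 0.723 -0.309  0.035] zmax 0.042 [array([ 0.73 , -0.313]), np.float64(45.284), np.float64(23.821), np.float64(36.391)]
orange 262 [206. 241.] [0.464 0.197 0.025] zmax 0.029 [array([0.467, 0.198]), np.float64(92.968), np.float64(40.729), np.float64(5.467)]
yellow 2824 [ 36. 162.] [0.722 0.75  0.007] zmax 0.011 [array([0.723, 0.75 ]), np.float64(208.818), np.float64(150.963), np.float64(-61.42)]
yellow 1605 [281. 195.] [ 0.609 -0.033  0.004] zmax 0.007 [array([ 0.611, -0.033]), np.float64(191.252), np.float64(85.066), np.float64(16.642)]
```

View pics/wrist0.png

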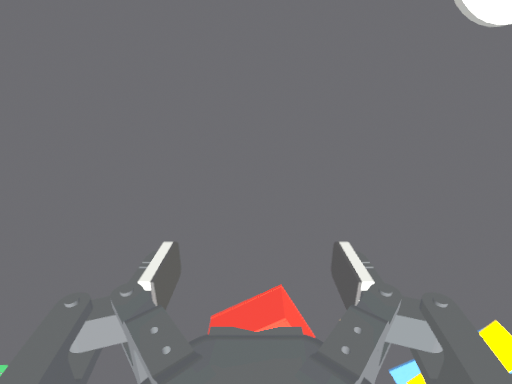

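```bash
python3 - <<'E'
from h import *
Z=np.load('/tmp/top0.npz');im,d=Z['im'],Z['d']
P=cloud('top',d)
for nm,x,y in [('bin',.475,.412),('tub',.46,-.42)]:
    b=(abs(P[...,0]-x)<.13)&(abs(P[...,1]-y)<.13)&(abs(P[...,2]-.075)<.012)
    print(nm,b.sum(),hull_rect('top',b,.075))
im8=im.astype(int)
b=(abs(P[...,0]-.6)<.12)&(abs(P[...,1]-.19)<.07)&(abs(P[...,2]-.034)<.008)
b=max(blobs(b.astype(np.uint8)),key=lambda t:t[0][4])[2]
print('large',b.sum(),hull_rect('top',b,.034))
E
cat >> h.py <<'E'
def quat(p):
    z=np.array([0,0,-1.]);y=np.array([np.cos(p),np.sin(p),0]);x=np.cross(y,z)
    return Rn.from_matrix(np.c_[x,y,z]).as_quat()
def best(xy,z,p):
    "jaw axis angle p (mod pi): orientation nearest present joints, j6 well in range"
    q0=r.read_state()["joint_positions"]; o=[]
    for k in (p,p+np.pi):
        s=r.solve_ik([*xy,z],quat(k))
        if s is not None: o.append((abs(s-q0).max()+ (5 if abs(s[5])>2.8 else 0),k))
    return min(o)[1]
def st(): return r.read_state()
def bottles(tag=None):
    im,d=optics.get_image("top"); P=cloud("top",d); out=[]
    for c in ("red","blue"):
        B=[]
        for s,ce,b in blobs(mask(im,c),20):
            if s[4]>200: continue
            zz=np.nanmedian(P[b][:,2]); 
            if not .018<zz<.045: continue
            B.append((s[4],plane("top",ce,.031)[0]))
        for i,(a,pi) in enumerate(B):
            for j,(a2,pj) in enumerate(B):
                L=np.linalg.norm(pi-pj)
                if a<a2 and .035<L<.062:
                    u=(pi-pj)/L; out.append((c,(pi-.044*u).round(4),np.arctan2(u[1],u[0])))
    if tag: cv2.imwrite(f"pics/{tag}.png",im[:,:,::-1])
    return out,im,P
def pick(xy,p,z,op,force,clear=.15,close=0.0,fmax=15):
    k=best(xy,clear,p); q=quat(k)
    r.reach([*xy,clear],q); command_gripper(op)
    hit=r.move_straight([*xy,z],q,speed=.12,max_force=fmax)
    zz=st()["eef_pos"][2]
    command_gripper(close,force)
    print("pick hit",hit,"z",zz,"w",st()["grip_width"])
    return k
E
python3 -c "
from h import *
print(bottles()[0]); print(r.read_state()['time_s'])"
```

```text
bin 446 (array([0.47143634, 0.39870825]), 142.89881896972656, 139.30140686035156, -80.65666103363037)
tub 478 (array([ 0.45938   , -0.39194452]), 143.8679656982422, 143.3935089111328, 74.03946685791016)
large 1045 (array([0.62216864, 0.19257912]), 160.42941284179688, 62.37167739868164, 11.834019660949707)
[('red', array([ 0.6105, -0.236 ]), np.float64(0.618115694202809)), ('red', array([ 0.4541, -0.0699]), np.float64(0.5646126450076934)), ('blue', array([ 0.6605, -0.1503]), np.float64(-0.4512436499122959)), ('blue', array([ 0.6045, -0.3579]), np.float64(0.1800961652316001))]
0.2
```

```bash
cat >> h.py <<'E'
BIN=(np.array([.4714,.3987]),np.deg2rad(9.3)); TUB=(np.array([.4594,-.3919]),np.deg2rad(-16))
def dispose(c,xy,a,lane,op=.052):
    k=pick(xy,a+np.pi/2,.030,op,60)
    w=st()["grip_width"]
    q=quat(k); r.move_straight([*xy,.20],q,speed=.2)
    w2=st()["grip_width"]; print("lifted w",w2)
    if w2<.028: return False
    C,t=BIN if c=="red" else TUB
    off=np.array([-np.sin(t),np.cos(t)])*lane
    k=best(C+off,.2,t+np.pi/2); q=quat(k)
    r.reach([*(C+off),.20],q)
    print("over w",st()["grip_width"])
    r.move_straight([*(C+off),.085],q,speed=.15,max_force=20)
    w3=st()["grip_width"]
    command_gripper(.055); r.hold(.2)
    r.move_straight([*(C+off),.20],q,speed=.25)
    print("time",st()["time_s"]); return w3>.028
E
python3 - <<'E'
from h import *
o,_,_=bottles()
b=[x for x in o if x[0]=='red' and x[1][0]<.55][0]
print(b); print(dispose(*b,lane=-.02))
o,im,_=bottles('t1'); print(o)
E
```

```text
('red', array([ 0.4542, -0.0701]), np.float64(0.5685715570426813))
pick hit False z 0.03050171811970313 w 0.03312515997393744
lifted w 0.03312451381827859
over w 0.033156641552086474
time 9.1167
True
[('red', array([ 0.6108, -0.2358]), np.float64(0.6155788263200627)), ('blue', array([ 0.6607, -0.1504]), np.float64(-0.45419736011691075)), ('blue', array([ 0.6044, -0.3577]), np.float64(0.17647768049223866))]
```

View pics/t1.png

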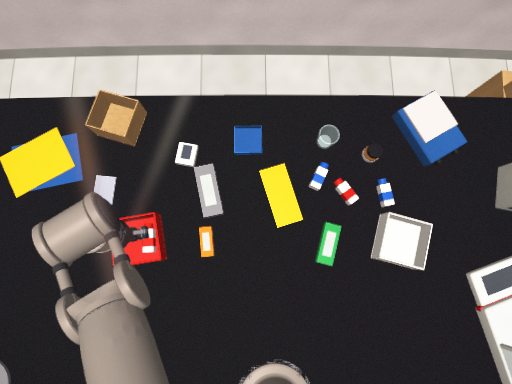

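The bottle is in the bin at about (150,242) and the other three, at (319,177), (346,191) and (386,192), haven't moved. I'll do those next.

Run:
```python
from h import *
o,_,_=bottles()
b=[x for x in o if x[0]=='red'][0]
print(b); print(dispose(*b,lane=.02))
o,_,_=bottles(); print(o)
b=[x for x in o if x[0]=='blue' and x[1][1]>-.3][0]
print(b); print(dispose(*b,lane=.02))
o,im,_=bottles('t2'); print(o)
```

```text
('red', array([ 0.6105, -0.236 ]), np.float64(0.618115694202809))
pick hit False z 0.030924722108967337 w 0.03289403591322164
lifted w 0.03363450621998526
over w 0.03275252086922578
time 18.5917
True
[('blue', array([ 0.6607, -0.1504]), np.float64(-0.45419736011691075)), ('blue', array([ 0.6044, -0.3578]), np.float64(0.1701242060829604))]
('blue', array([ 0.6607, -0.1504]), np.float64(-0.45419736011691075))
pick hit False z 0.030989985680900445 w 0.033333509726523235
lifted w 0.03286362831332666
over w 0.0329020034647914
time 26.6667
True
[('blue', array([ 0.6044, -0.3578]), np.float64(0.1701242060829604)), ('blue', array([ 0.4652, -0.3716]), np.float64(-0.2863599538860042))]
```

View pics/t2.png

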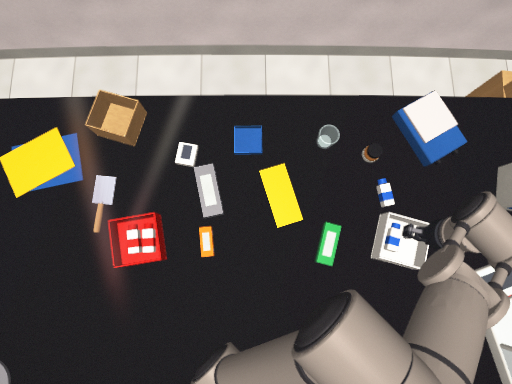

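Both red bottles are in the bin at (138,240). One blue is in the tub at (395,237), and the last blue is at (386,192).

Run:
```python
from h import *
o,_,_=bottles()
b=[x for x in o if x[0]=='blue' and x[1][0]>.54][0]
print(b); print(dispose(*b,lane=-.02))
# move to look at large case from above
def look(xy,p,z,name,off=.1):
    k=best(xy,z,p); q=quat(k)
    r.reach([*xy,z],q); s=st(); im,d=optics.get_image("wrist")
    cv2.imwrite(f"pics/{name}.png",im[:,:,::-1]); np.savez(f"/tmp/{name}.npz",im=im,d=d,pos=s["eef_pos"],rot=s["eef_rot"])
    P=cloud("wrist",d,s); print(name,P[100,256],P[190,256])
look([.56,.19],np.deg2rad(11.8+90),.28,'wl')
o,im,_=bottles('t3'); print(o)
```

```text
('blue', array([ 0.6044, -0.3578]), np.float64(0.1701242060829604))
pick hit False z 0.03105703424772701 w 0.03296484729779498
lifted w 0.03296967231888891
over w 0.03299496704848646
time 32.8333
True
wl [0.64199365 0.20449844 0.03403515] [0.51065324 0.17715656 0.00073993]
[('blue', array([ 0.4935, -0.4257]), np.float64(1.2482486036167526)), ('blue', array([ 0.4636, -0.388 ]), np.float64(0.09170834088723714)), ('blue', array([ 0.4616, -0.3947]), np.float64(-0.7474577103390407))]
```

View pics/t3.png

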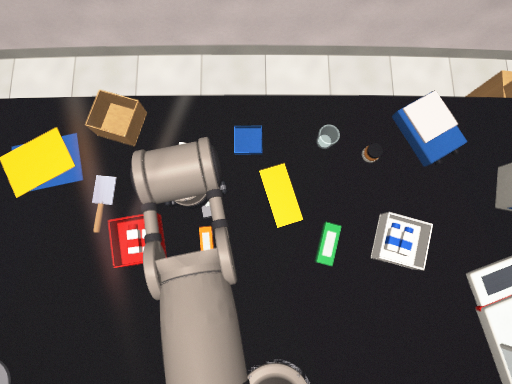

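View pics/wl.png

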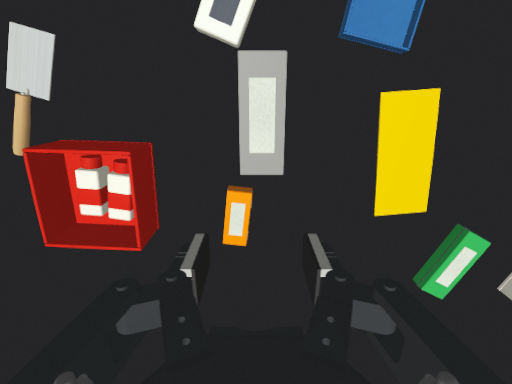

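All four bottles are in their bins. The wrist view shows the large case (263,112), the orange (238,215), the mat (407,150) and the green (455,262). I'll measure the cases and mat from this and compare with the top view.

```bash
cat >> h.py <<'E'
def rectat(n,P,xy,half,z,tol=.007,s=None,extra=None):
    b=(np.hypot(P[...,0]-xy[0],P[...,1]-xy[1])<half)&(abs(P[...,2]-z)<tol)
    if extra is not None: b&=extra
    b=cv2.morphologyEx(b.astype(np.uint8),cv2.MORPH_OPEN,np.ones((3,3)))
    bl=blobs(b)
    if not bl: return None
    return hull_rect(n,max(bl,key=lambda t:t[0][4])[2],z,s)
E
python3 - <<'E'
from h import *
Z=np.load('/tmp/wl.npz'); s=dict(eef_pos=Z['pos'],eef_rot=Z['rot']); Pw=cloud('wrist',Z['d'],s)
Z0=np.load('/tmp/top0.npz'); Pt=cloud('top',Z0['d'])
it=optics.get_image('top')
def show(nm,xy,half,z,c=None,tol=.007):
    for n,P,im,ss in (('wrist',Pw,Z['im'],s),('top',Pt,Z0['im'],None)):
        e=None if c is None else mask(im,c)>0
        print(nm,n,rectat(n,P,xy,half,z,tol,ss,e))
show('large',(.622,.1926),.1,.034)
show('medium',(.456,-.17),.08,.030)
show('small',(.465,.197),.06,.026)
show('mat',(.61,-.033),.12,.004,'yellow')
E
```

```text
large wrist (array([0.62392792, 0.19320877]), 158.47360229492188, 62.35655975341797, 11.668500900268555)
large top (array([0.6221377, 0.1925838]), 160.46278381347656, 61.998233795166016, 11.545635223388672)
medium wrist (array([ 0.45690067, -0.16898648]), 125.75105285644531, 58.24009704589844, -15.034149169921875)
medium top (array([ 0.45435608, -0.17301822]), 125.23602294921875, 51.454071044921875, -15.635993957519531)
small wrist (array([0.46775021, 0.19861395]), 90.80592346191406, 38.161678314208984, 5.111125946044922)
small top (array([0.46603772, 0.19758365]), 89.5462417602539, 38.90376663208008, 4.174962997436523)
mat wrist (array([ 0.61049799, -0.03254849]), 191.57237243652344, 88.01256561279297, 16.716840744018555)
mat top (array([ 0.60989331, -0.03297398]), 188.31788635253906, 85.04240417480469, 16.64578628540039)
```

```bash
cat >> h.py <<'E'
MAT=np.array([.6102,-.0327]); MA=np.deg2rad(16.68)
def place(xy,ang,z,op,up):
    "lower held case so that TCP at z, release"
    k=best(xy,z+.08,ang+np.pi/2); q=quat(k)
    r.reach([*xy,z+.08],q); print("over w",st()["grip_width"])
    r.move_straight([*xy,z+.008],q,speed=.1)
    r.hold(.15)
    hit=r.move_straight([*xy,z-.002],q,speed=.02,max_force=6)
    s=st(); print("placed hit",hit,"z",s["eef_pos"],"w",s["grip_width"],"t",s["time_s"])
    r.hold(.1)
    command_gripper(op); r.hold(.2)
    r.move_straight([*xy,up],q,speed=.2)
E
python3 - <<'E'
from h import *
xy=np.array([.623,.193])
k=pick(xy,np.deg2rad(11.6+90),.024,.085,80,close=.05)
r.move_straight([*xy,.14],quat(k),speed=.12)
s=st(); print("lift",s["grip_width"],s["contact_force"])
im,d=optics.get_image("wrist"); cv2.imwrite("pics/hl.png",im[:,:,::-1]); np.savez('/tmp/hl.npz',im=im,d=d,pos=s["eef_pos"],rot=s["eef_rot"])
P=cloud('wrist',d,s)
E
```

```text
pick hit False z 0.02490802790671825 w 0.06078473004492259
lift 0.06102754188142541 [ 0.28815101  0.31344922 -4.09757147]
```

View pics/hl.png

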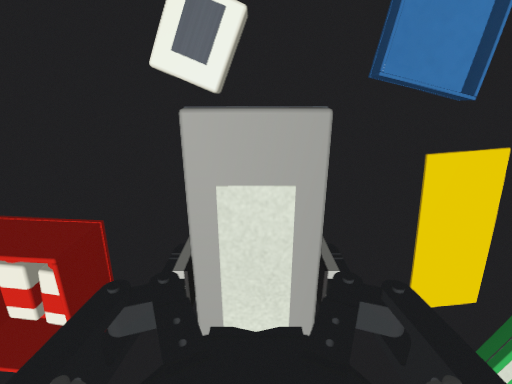

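```bash
cat >> h.py <<'E'
def toolpt(uv,tz):
    m=optics.camera_model("wrist"); T=m["tool_from_camera"]
    s=cv2.undistortPoints(np.asarray(uv,float).reshape(-1,1,2),m["K"],np.array([m["k1"],0,0,0,0.]))[:,0]
    d=np.c_[s,np.ones(len(s))]@T[:3,:3].T; c=T[:3,3]
    return c+d*((tz-c[2])/d[:,2])[:,None]
E
python3 - <<'E'
from h import *
Z=np.load('/tmp/hl.npz'); m=optics.camera_model("wrist");
s=dict(eef_pos=Z['pos'],eef_rot=Z['rot']); P=cloud('wrist',Z['d'],s)
T=Rn.from_quat(Z['rot']).as_matrix(); Q=(P-Z['pos'])@T
for u in (210,256,300): print(u,[(v,Q[v,u].round(4).tolist()) for v in (105,107,109,112,150)])
print(toolpt([[182,109],[256,109],[330,109]],-.0095))
print(Q[200,200:312:20].round(4))
E
```

```text
210 [(105, [0.0787, -0.0413, 0.1395]), (107, [0.0799, -0.0184, -0.0024]), (109, [0.0793, -0.0175, -0.0084]), (112, [0.0781, -0.0175, -0.0084]), (150, [0.0632, -0.0182, -0.0092])]
256 [(105, [0.0786, 0.0011, 0.1388]), (107, [0.0799, 0.0007, -0.004]), (109, [0.0792, 0.0007, -0.0077]), (112, [0.0781, 0.0007, -0.0072]), (150, [0.0631, 0.0007, -0.0088])]
300 [(105, [0.0787, 0.0415, 0.138]), (107, [0.0799, 0.0187, -0.0037]), (109, [0.0793, 0.0179, -0.0093]), (112, [0.0782, 0.0179, -0.0093]), (150, [0.063, 0.0188, -0.0086])]
[[ 0.07939587 -0.02824516 -0.0095    ]
 [ 0.07927431  0.00066343 -0.0095    ]
 [ 0.07936323  0.02959857 -0.0095    ]]
[[ 0.0413 -0.0237 -0.0091]
 [ 0.0413 -0.015  -0.0092]
 [ 0.041  -0.0063 -0.0083]
 [ 0.0415  0.0024 -0.0097]
 [ 0.0416  0.011  -0.0101]
 [ 0.041   0.0199 -0.0084]]
```

The case is centred in the grip to about 0.5 mm (front edge at 79.5 mm, ideal 80). I'll place it.

Run:
```python
from h import *
place(MAT,MA,.0289,.085,.2)
# look from back along the mat axis
u=np.array([np.cos(MA),np.sin(MA)]); xy=MAT-.05*u
k=best(xy,.28,MA+np.pi/2); r.reach([*xy,.28],quat(k)); s=st(); im,d=optics.get_image("wrist")
cv2.imwrite("pics/pl.png",im[:,:,::-1]); P=cloud('wrist',d,s)
print('large',rectat('wrist',P,MAT,.1,.038,.007,s)); print('mat hull',rectat('wrist',P,MAT,.12,.004,.006,s,mask(im,'yellow')>0))
print('small',rectat('wrist',P,(.4668,.198),.06,.026,.007,s)); print('medium',rectat('wrist',P,(.4555,-.171),.08,.030,.005,s))
print(best(xy,.28,MA), s['joint_positions'].round(2))
```

```text
over w 0.06117810881478963
placed hit True z [ 0.61030087 -0.03276495  0.02928809] w 0.06065500788845753 t 41.2833
large (array([ 0.60991229, -0.03360552]), 158.9376220703125, 62.081668853759766, 16.599323272705078)
mat hull (array([ 0.61122961, -0.03277   ]), 189.87156677246094, 87.02474212646484, 16.794090270996094)
small (array([0.46905423, 0.19581134]), 90.07894897460938, 40.864078521728516, 5.640540599822998)
medium (array([ 0.45737643, -0.17164688]), 125.47050476074219, 52.0356330871582, -15.698570251464844)
3.4327135728224474 [-0.22  0.4   1.37  0.    1.37  1.06]
```

View pics/pl.png

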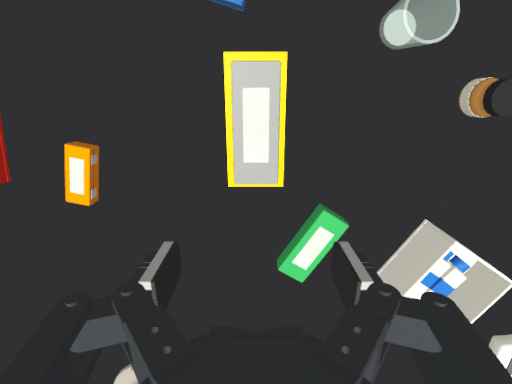

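```bash
cat >> h.py <<'E'
def held(half,lidz,name):
    s=st(); im,d=optics.get_image("wrist"); cv2.imwrite(f"pics/{name}.png",im[:,:,::-1])
    P=cloud('wrist',d,s); T=Rn.from_quat(s['eef_rot']).as_matrix(); Q=(P-s['eef_pos'])@T
    b=(abs(Q[...,1])<.012)&(abs(Q[...,2]-lidz)<.005)&(Q[...,0]>0)
    e=np.array([Q[...,0][b[:,u],u].max() for u in range(512) if b[:,u].sum()>5])
    zz=np.nanmedian(Q[...,2][b]); print("edge",np.median(e),"lid z",zz)
    return np.median(e)-half
def stackcase(xy,ang,zp,op,close,half,h,base,target,tang,name,force=80):
    k=pick(xy,ang+np.pi/2,zp,op,force,close=close)
    zr=st()["eef_pos"][2]
    r.move_straight([*xy,.15],quat(k),speed=.12); print("lift w",st()["grip_width"])
    dx=held(half,-(h-zr),name); print("dx",dx)
    z=zr+base
    kk=best(target,z+.08,tang+np.pi/2); tx=Rn.from_quat(quat(kk)).as_matrix()[:2,0]
    return target-tx*dx,tang,z
E
python3 - <<'E'
from h import *
xy=np.array([.456,-.1715])
t=stackcase(xy,np.deg2rad(-15.5),.025,.075,.035,.0625,.030,.038,np.array([.610,-.0331]),np.deg2rad(16.65),'hm')
print(t); np.save('/tmp/t.npy',np.r_[t[0],t[1:]])
E
```

```text
pick hit False z 0.02555554997759204 w 0.04888750210433459
lift w 0.048752396675848554
edge 0.061736374872524466 lid z -0.00435472897747457
dx -0.000763625127475534
(array([ 0.61073161, -0.0328812 ]), np.float64(0.29059732045705583), np.float64(0.06395868144182726))
```

View pics/hm.png

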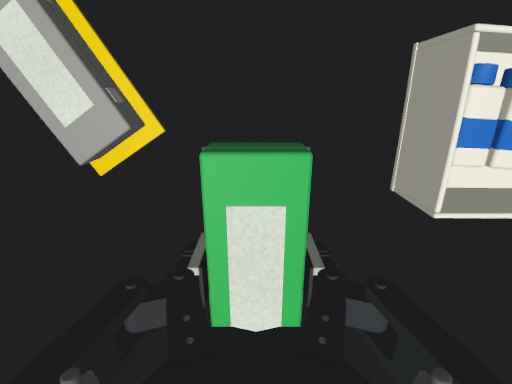

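Held square and within 1 mm of centre, so I'll place it.

```bash
cat >> h.py <<'E'
def viewstack(name,back=.05,z=.30):
    u=np.array([np.cos(MA),np.sin(MA)]); xy=MAT-back*u
    k=best(xy,z,MA+np.pi/2); r.reach([*xy,z],quat(k)); s=st(); im,d=optics.get_image("wrist")
    cv2.imwrite(f"pics/{name}.png",im[:,:,::-1]); return im,cloud('wrist',d,s),s
E
python3 - <<'E'
from h import *
t=np.load('/tmp/t.npy'); place(t[:2],t[2],t[3],.075,.22)
im,P,s=viewstack('pm')
print('med',rectat('wrist',P,MAT,.1,.068,.006,s)); print('large',rectat('wrist',P,MAT,.1,.038,.006,s))
E
```

```text
over w 0.04883199814768181
placed hit True z [ 0.61079137 -0.03286803  0.06400688] w 0.048531627395310875 t 49.6667
med (array([ 0.60950049, -0.03395747]), 123.59296417236328, 50.002811431884766, 16.3691463470459)
large (array([ 0.67314984, -0.01470437]), 62.21354675292969, 27.131935119628906, -73.3726806640625)
```

View pics/pm.png

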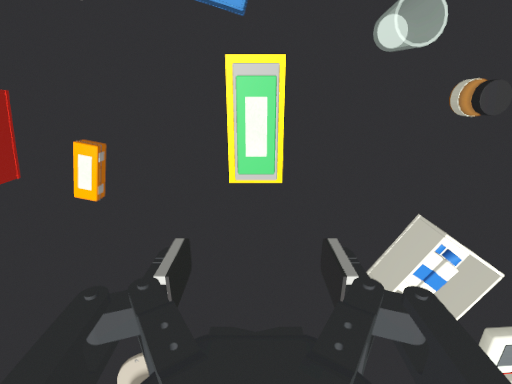

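Medium is centred on the large case (lid centres agree to 0.6 mm). Now the small one.

Run:
```python
from h import *
xy=np.array([.467,.1975])
t=stackcase(xy,np.deg2rad(5.0),.0265,.065,.028,.045,.026,.068,np.array([.610,-.0332]),np.deg2rad(16.6),'hs',force=70)
print(t)
if abs(st()["grip_width"]-.038)<.004:
    place(t[0],t[1],t[2],.06,.24)
    im,P,s=viewstack('ps')
    print('small',rectat('wrist',P,MAT,.1,.094,.006,s)); print('med',rectat('wrist',P,MAT,.1,.068,.006,s))
```

```text
pick hit False z 0.027113892762645267 w 0.03683543522295081
lift w 0.036749664996382825
edge 0.04460914638786701 lid z 0.0011275643436335675
dx -0.0003908536121329867
(array([ 0.61037456, -0.03308834]), np.float64(0.2897246558310587), np.float64(0.09544114042603505))
over w 0.0364791333477109
placed hit True z [ 0.61041391 -0.03312831  0.0954684 ] w 0.036809454656105876 t 58.5
small (array([ 0.6106665 , -0.03379951]), 88.91307830810547, 37.85284423828125, 16.400432586669922)
med (array([ 0.63253241, -0.02704548]), 76.02086639404297, 49.310325622558594, 15.407605171203613)
```

View pics/hs.png

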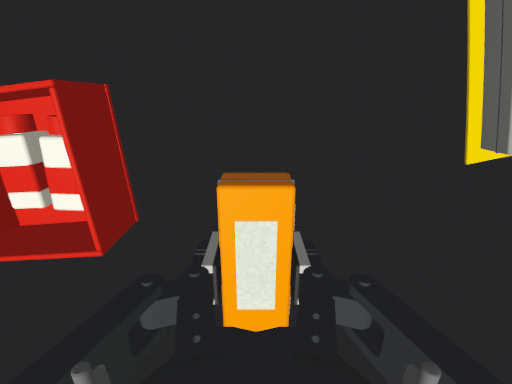

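View pics/ps.png

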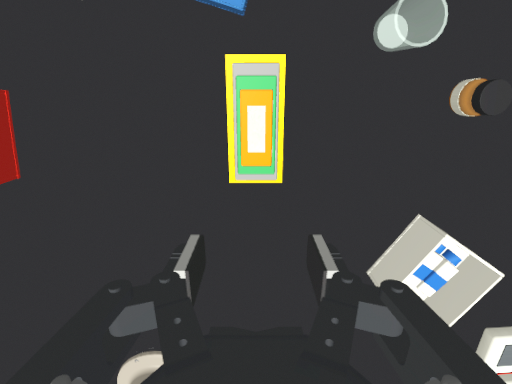

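The stack is nested and centred at (256,120). I'll move the arm clear and check the whole scene before handing in.

Run:
```python
from h import *
r.movej([1.9,0.342,1.524,0,1.275,-0.146]); r.hold(.5)
for n in('top','side'):
    im,d=optics.get_image(n); cv2.imwrite(f"pics/{n}F.png",im[:,:,::-1])
    if n=='top':
        P=cloud(n,d)
        for nm,z in (('small',.094),('med',.068),('large',.038)): print(nm,rectat(n,P,MAT,.1,z,.007))
        D=cv2.absdiff(im,np.load('/tmp/top0.npz')['im']).max(2)>60
        print([(s[:5].tolist()) for s,c,b in blobs(D.astype(np.uint8),12)])
print(st()['time_s'])
```

```text
small (array([ 0.60889044, -0.03354296]), 89.68155670166016, 39.02824401855469, 16.68962287902832)
med (array([ 0.55795001, -0.04876882]), 49.98200607299805, 18.707927703857422, -73.95493698120117)
large (array([ 0.54134619, -0.05407556]), 61.96953201293945, 18.739240646362305, -74.26015758514404)
[[194, 163, 29, 54, 1033], [309, 162, 20, 29, 321], [264, 167, 36, 55, 1096], [334, 177, 25, 28, 363], [377, 178, 18, 29, 366], [316, 222, 26, 44, 738], [384, 223, 30, 33, 398], [126, 224, 30, 30, 515], [199, 226, 15, 31, 414], [282, 228, 25, 30, 346], [19, 364, 10, 5, 29], [0, 368, 9, 16, 118], [15, 371, 26, 13, 68]]
64.4167
```

View pics/topF.png

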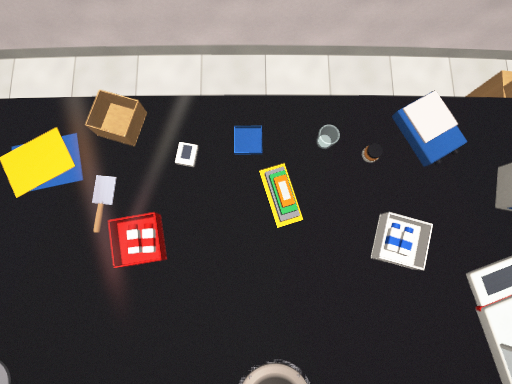

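View pics/sideF.png

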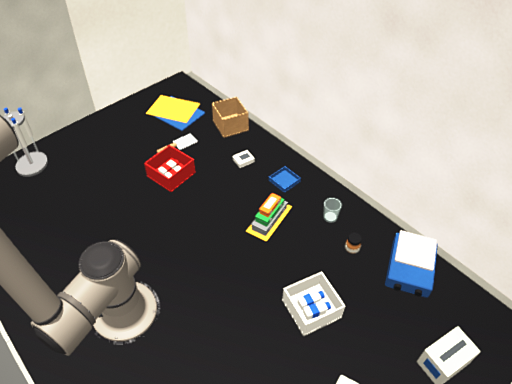

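The final views show the stack on the mat at (281,195), red bottles in the bin at (140,240), blue in the tub at (402,238). The image differences are only at the objects I handled and at the arm.

```bash
python3 -c "
from workcell import r
r.finish_job(); print(r.read_state()['time_s'])"
```

```text
the job is handed in; nothing more can be done
the job is handed in; nothing more can be done
```

The bench is cleared and the job was handed in at about 64 s of the 210 s allowed.

- **Bottles:** I found four. Both red-capped ones are in the waste bin and both blue-capped ones are in the sample tub. No other bottles showed up in any view.
- **Stack:** The large, medium and small cases are on the yellow mat in that order, lid up. Wrist-camera checks after each placing put their centres within about 1.5 mm of each other and of the mat, and their angles within about 0.5° of the mat's. The smallest overhang margin is 6 mm per side. In the last top view, the small case measured about 1.8 mm from where the wrist camera put it, which is within the 2 mm calibration error.
- **Everything else:** Comparing top views from start and end showed changes only where the cases and bottles were moved and where the arm was. The bystander items did not move.
- **Disturbances:** I saw no knocked bottle and no slip of the grip.
- **Failed check:** In the last top view I couldn't measure the medium and large cases separately, because only thin strips of each are visible. For those two I relied on the wrist-camera measurements and the final pictures.

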